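# Set a slab roller's raised levelling foot and clamp it

### The arm

A 7-joint arm with a two-finger parallel gripper is mounted at the origin on the work surface. World frame = base frame: x ahead of the robot, y to its left, z up, the work surface at z = 0. Lengths are in m, angles in rad, forces in N, time in s.
With the tool pointing down it reaches from about 0.4 to 0.85 m from the base axis. Payload 4.5 kg.
Tool frame: the origin (TCP) lies on the centre line of the jaws, within the pads' length; the fingertips stand 25 mm ahead of it and the grasp point (between the pads) lies 6 mm ahead of it (robot.tcp_to_tips is the distance from the TCP to the fingertips, in m); z points along the fingers, y is the line along which they close (so a half turn about z gives the same grasp; the last joint's range is limited). The gripper opens to 85 mm and grips with 20 to 120 N. Pads are 22 mm wide; open, the fingers measure 114 mm over their backs; the gripper's body (76 mm by 85 mm) begins 54 mm behind the grasp point. The pads swing forward as they close: fully open they stand 13 mm farther back than shut.
Start: joints at [1.294, 0.689, -0.195, 1.565, 0.157, 0.902, -0.215], TCP at [0.191, -0.595, 0.256] pointing down, gripper open.
Joint ranges: [-3.01, 3.01], [-0.46, 2.08], [-1.47, 1.51], [0.13, 2.56], [-1, 4.14], [0.04, 2.09], [-2.66, 2.66]. Speed limits (rad/s): [2.57, 2.57, 3.14, 3.14, 3.14, 3.14, 3.14].

### API

Orientations are given as a 3x3 rotation matrix whose columns are the frame's x, y, z axes.
In Python, from plant import robot, cams gives the robot as it stands.
- The arm moves only by the tool drive_tool, never from a script. Its argument "plan" is text: rows parted by semicolons, each of 7 numbers parted by spaces: the gripper's target within -1 to 1 (shut at 1, half-way at 0, fully open at -1), then the shift along the tool's x, y, z normalised to -1 to 1, where 1 is 0.12 m, then the turn, a rotation vector about the tool's x, y, z normalised to -1 to 1, where 1 is 360 degrees. In form: claw x y z rx ry rz; .... A call has 1 to 10 rows; each row is the pose to reach, as a shift and turn from the pose commanded when the call began, along the tool's axes at that moment, turning the shorter way round; what a row does not reach only later rows make up. A row lasts 1/12 s, in which the tool goes at most 41.7 mm and 7.16 degrees, less where a joint would pass 70% of its speed; a pose out of reach is approached as far as the arm can. A call with a number of a shift or a turn outside -1 to 1 is refused whole. A call with a gripper value outside its range is refused whole. The fingers move at their own pace and stop on an object; the grip force is fixed at half the most. Time passes only in rows, so rows that repeat a pose let the fingers close. It gives the time, the measured TCP pose, the force, the opening and the grip force at its end, in the units of the state.
- robot.get_state(): the state, without advancing time (a new reading comes with each control period).
- cams.read_camera(name): name is "side" or "top" or "wrist"; returns a dict with "pixels" (420x560x3 uint8, red, green, blue), "intrinsics" (3x3 intrinsics, pixels), "extrinsics" (4x4, takes a point from camera to world coordinates). Camera axes: x right, y down, z forward; pixel columns grow to the right and rows downward; lengths in m; the calibration is good to about 2 mm. A picture is of the moment at which its call begins. There is no depth.
- robot.sign_off(): hands the job in; it is judged then, once.
The state is a dict: "time_s": time; "qpos": joint angles; "joint_velocities": joint speeds; "joint_torque": joint torques, N m; "tool_pos": TCP position; "tool_rot": TCP orientation; "wrist_force": force on the tool from outside, world axes, zero at the start; "wrist_torque": the same for the moment, N m; "finger_gap": opening from 0.0 (shut) to 1.0 (fully open); "grip_force": force on a finger pad.
Only numpy, scipy, OpenCV 4.12 (cv2) and the standard library are available. Lean on these libraries where they do the work, as an engineer would, in place of code of your own. Each camera call takes 0.05 s, during which the arm holds its last target. There are 200 camera calls.

### The job

One of the two levelling feet on the near side of the slab roller hangs clear of its wooden packer. Turn its knob to screw the foot down until the rubber sole just bears lightly on the packer, without starting to jack the machine up, then swing that foot's orange clamp lever fully home to lock it. Leave the other foot's knob and lever as they are, and do not disturb the other things on the table.

Things in the scene. Friction and masses are not known exactly. Their poses are not given: they have to be found in the camera images.
- knob_grip (a point): Middle of the black fluted round knob (diameter 42 mm, 24 mm tall) on top of the raised foot's upright steel spindle, at half the knob's height, about 120 mm above the table at the start; z up, turns with the knob. Clockwise from above screws the foot down: knob, spindle and sole together go down 12 mm per full turn (1.91 mm per rad).
- spindle (a joint): Turn of the raised foot's knob and spindle, rad, 0 at the start, growing clockwise from above (foot going down), to 7.8 at most. Turning freely takes about 0.06 N m; it stays where it is left. Once the sole touches, the load grows by about 3 N per 0.1 rad, and its rubbing adds 0.01 to 0.02 N m to the felt torque for each newton of load.
- sole: Rubber sole of the raised foot: black disc, diameter 58 mm, 10 mm thick, turns with the spindle. Origin at the centre of its underside, z up; 14.5 mm above the table at the start. Below it a fixed dark wooden packer, 70 mm square, of unmeasured thickness, 5 to 11 mm: touch must be felt. The firm rubber gives 1 mm per 15 N. A light load of 1 to 16 N is wanted; above 22 N it jacks the machine.
- foot_bracket: Grey cast bracket of the raised foot, fixed to the bed's near edge. Origin on the table below the spindle axis, z up, x axis square to the bed's edge towards the machine, y along the edge. Boss around the spindle: 34 mm diameter, top 75 mm above the table. The bed's edge (top 75 mm high) is at x = 45 mm; the clamp lever's upright pivot at y = +30 mm, 74 mm high.
- clamp_lever (a joint): Angle of the raised foot's orange clamp lever, rad: 0 to 0.25 = open (sticking out square to the bed's edge, away from the machine), 1.2 = home against its stop (lying nearly along the bed's edge), growing clockwise from above. It takes 6 to 9 N at the handle and stays where left. On the way home it presses a clamp pad on the spindle.
- lever_grip (a point): Handle of that lever: upright orange post of diameter 16 mm, from 64 to 100 mm above the table; this point lies on its axis 8 mm below its top, 68 mm from the lever's upright pivot. Its x axis points along the arm from the post to the pivot, z up. The arm is an 11 mm bar, top 76 mm above the table.
- slab_roller: Heavy table-top slab roller, stands firm: plywood bed 260 x 640 mm, top 75 mm above the table, long side across the robot's front, a blue roller stand 212 mm high over its middle. Origin on the table under the middle of the bed; x axis across the bed away from the robot, y along it. The two near feet stand at x = -175 mm, y = -220 and +220 mm; which one is raised varies.
- set_spindle (a joint): Turn of the other near foot's knob, rad, 0 at the start; already set, to be left alone.
- set_lever (a joint): Angle of the other near foot's orange lever, rad, 0 = home as found; to be left alone.
- set_knob (a point): Middle of the other near foot's knob (same size), about 113 mm above the table. Obstacle, leave alone.
- slab_vase: Square clay vase, 85 x 85 x 165 mm, on the ware board on the robot's right. Origin at the centre of its underside. Leave alone.
- clay_lump: Lump of clay about 95 x 100 x 65 mm on the ware board. Origin at the centre of its underside. Leave alone.
- slip_bucket: White open plastic bucket, 124 mm across, 125 mm high, on the left. Origin at the centre of its underside. Leave alone.
- glaze_jar: White jar with blue cap, 68 mm across, 85 mm high, on the left. Origin at the centre of its underside. Leave alone.
- wrench: Steel wrench 190 mm long lying on the table in front of the machine. Origin at its underside. Leave alone.
- thickness_strip: Light wooden strip, 28 x 260 x 8 mm, lying on the table in front of the machine. Origin at the centre of its underside. Leave alone.
- scraper: Steel scraper, 110 x 50 mm, 12 mm high, lying on the bed. Origin at the centre of its underside. Leave alone.
- tile_blank: Pale pink tile, 100 x 100 x 9 mm, lying on the bed. Origin at the centre of its underside. Leave alone.

How it is judged:
On the way, in this order (a step that is already met when the one before it is completed fails the run):
1. the raised foot is screwed down so that its sole bears lightly on the packer (1 to 16 N), with the knob let go and the lever still open (contact force between sole and anything else between 1 and 16 N and value of joint clamp_lever below 0.6 rad and contact force between the fingers and anything else below 0.2 N), for 0.2 s.
2. the clamp lever is swung fully home (value of joint clamp_lever above 1.1 rad), for 0.2 s.
At the end, for the whole second after the job is handed in: The raised foot's sole bears on its packer with 1 to 16 N, its knob is at rest and its clamp lever is home (past 1.1 rad of 1.2) (contact force between sole and anything else between 1 and 16 N and value of joint clamp_lever above 1.1 rad and velocity of joint spindle between -0.05 and 0.05 rad/s); the robot touches nothing.
It fails at once if the foot is driven down so hard that it jacks the machine (sole load above 22 N) (contact force between sole and anything else above 22 N).
It fails at once if the other foot's knob is turned more than 0.2 rad or its lever moved more than 0.2 rad (value of joint any of set_spindle, set_lever above 0.2 rad or value of joint set_spindle below -0.2 rad).
It fails at once if one of the other things on the table is moved more than 20 mm (distance of any of slab_vase, clay_lump, slip_bucket, glaze_jar, wrench, thickness_strip, scraper, tile_blank from where it was at the start of the episode above 0.02 m).
It also fails if it takes over 72 s, if anything falls off the work surface, if the arm or the gripper's body presses on something with over 40 N, if the wrist force passes 120 N, or if a joint passes its speed limit or range.

## Working session

There is one attempt and no reset: what is moved stays moved. The work goes in short steps, Python scripts to look and compute and a tool call to move; the robot and the scene stay as the last step left them, time stands still between calls to the robot, and variables do not carry over. Pictures are saved under pics/ and viewed, at most 10 in all, crops included, and the job is handed in when it is done.

Besides the shell and the picture viewer there is one more tool, called after ">>>" by a JSON object that holds its "op" and its "data". drive_tool: Moves the arm, as the interface text tells. Its arguments: {"type":"object","properties":{"plan":{"type":"string"}},"required":["plan"]}

```bash
ls; mkdir -p pics; python3 - <<'E'
from plant import robot, cams
import cv2,json,numpy as np
for n in ["top","side"]:
    r=cams.read_camera(n); cv2.imwrite(f"pics/{n}0.png",r["pixels"][:,:,::-1])
    np.savez(f"{n}.npz",K=r["intrinsics"],T=r["extrinsics"])
    print(n,r["intrinsics"].tolist(),np.round(r["extrinsics"],4).tolist())
s=robot.get_state()
print({k:np.round(v,3).tolist() for k,v in s.items()}, robot.tcp_to_tips)
E
```

```text
pics
top [[408.28017351299604, 0.0, 276.8096875697947], [0.0, 408.28017351299604, 209.71421022404036], [0.0, 0.0, 1.0]] [[-0.0031, -0.9946, 0.1034, 0.4215], [-0.9999, 0.0044, 0.013, -0.0182], [-0.0134, -0.1033, -0.9946, 1.4576], [0.0, 0.0, 0.0, 1.0]]
side [[540.9417294016624, 0.0, 278.0827655084045], [0.0, 540.9417294016624, 210.49582201365027], [0.0, 0.0, 1.0]] [[0.7163, -0.5301, 0.4538, -0.192], [-0.6977, -0.5548, 0.4533, -0.7568], [0.0115, -0.6413, -0.7672, 1.3783], [0.0, 0.0, 0.0, 1.0]]
{'time_s': 0.1, 'qpos': [1.294, 0.69, -0.194, 1.566, 0.157, 0.902, -0.215], 'joint_velocities': [0.001, -0.001, 0.0, -0.001, 0.0, -0.001, -0.0], 'joint_torque': [-0.004, -54.06, -1.272, -15.899, 0.009, 0.004, -0.0], 'tool_pos': [0.191, -0.595, 0.256], 'tool_rot': [[0.952, 0.306, -0.001], [0.306, -0.952, 0.002], [-0.0, -0.002, -1.0]], 'wrist_force': [-1.148, 0.187, 0.41], 'wrist_torque': [0.017, -0.062, -0.014], 'grip_force': 0.0, 'finger_gap': 1.001} 0.025
```

View pics/top0.png

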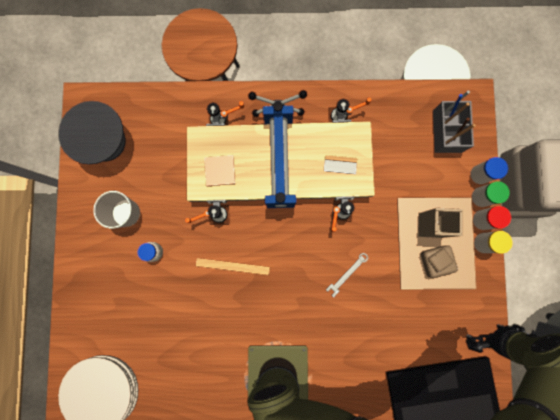

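View pics/side0.png

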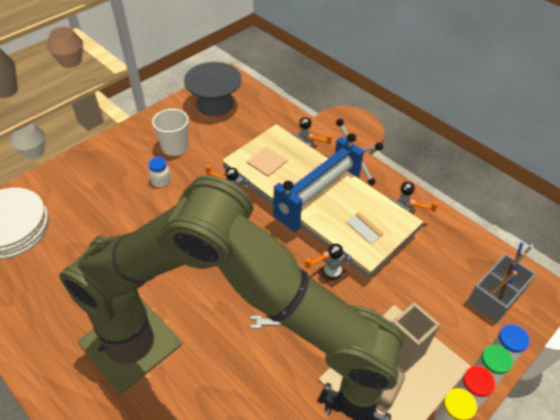

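```bash
cat > h.py <<'E'
import numpy as np
def ray(n,u,v,z):
    d=np.load(f"{n}.npz"); T=d["T"]; r=T[:3,:3]@np.linalg.inv(d["K"])@[u,v,1]
    return T[:3,3]+r*(z-T[2,3])/r[2]
def proj(n,p):
    d=np.load(f"{n}.npz"); T=d["T"]; c=T[:3,:3].T@(np.array(p)-T[:3,3]); q=d["K"]@c; return q[:2]/q[2]
E
python3 - <<'E'
import cv2,numpy as np
a=cv2.imread("pics/top0.png")[185:275,310:390]; b=cv2.imread("pics/side0.png")[230:290,290:360]
a=cv2.resize(a,(480,540),interpolation=cv2.INTER_CUBIC)
t=cv2.imread("pics/top0.png")[110:220,175:385]
t=cv2.resize(t,None,fx=3.8,fy=3.8,interpolation=cv2.INTER_CUBIC)
b=cv2.resize(b,(315,270),interpolation=cv2.INTER_CUBIC)
c=np.zeros((540,800,3),np.uint8); c[:,:480]=a; c[:270,485:]=b
cv2.imwrite("pics/crop1.png",c); cv2.imwrite("pics/crop2.png",t)
E
```

```text
(no output)
```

View pics/crop1.png

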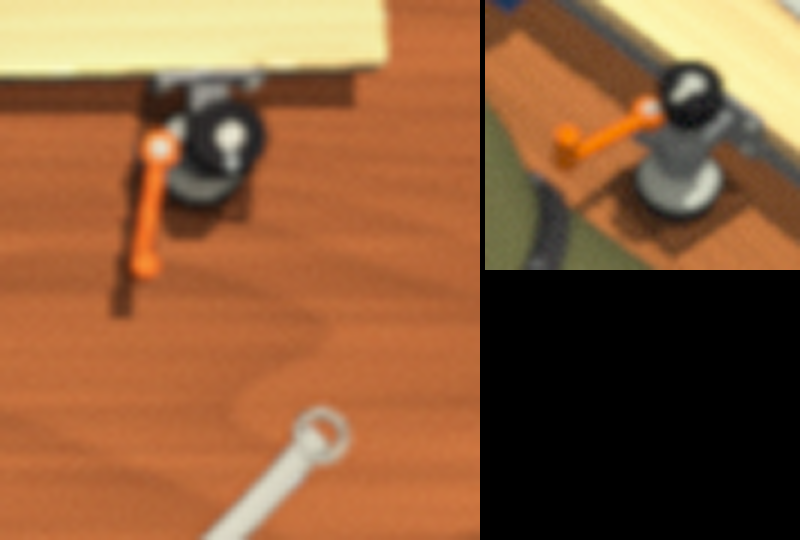

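View pics/crop2.png

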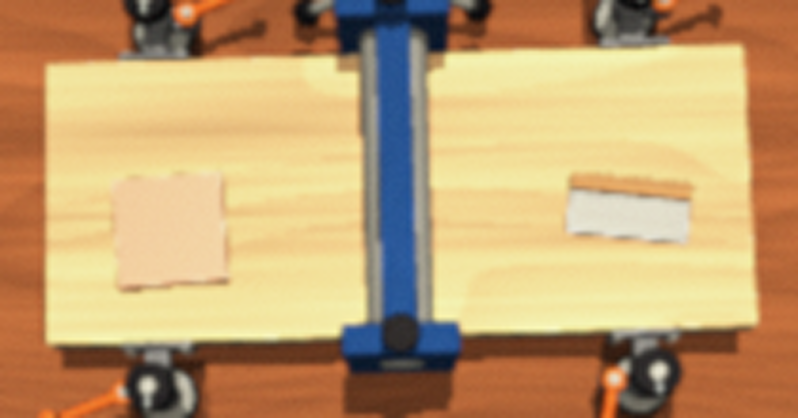

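```bash
python3 - <<'E'
from h import *
f=lambda x,y:(175+x/3.8,110+y/3.8)
c=[ray("top",*f(x,y),0.075) for x,y in [(47,343),(757,327),(742,46),(47,64)]]
print(np.round(c,4)); m=np.mean(c,0)
y=np.arctan2(-(c[0]-c[1])[0],(c[0]-c[1])[1]);print("yaw",y,np.arctan2(-(c[3]-c[2])[0],(c[3]-c[2])[1]))
R=np.array([[np.cos(y),-np.sin(y)],[np.sin(y),np.cos(y)]])
print("mid",m,"foot",m[:2]+R@[-.175,-.22], "lever pivot",m[:2]+R@[-.175,-.19])
g=lambda x,y:(310+x/6,185+y/6)
print("knob",ray("top",*g(228,138),.13),"side",ray("side",335.6,251.1,.12))
print("post",ray("top",*g(146,262),.1),"side",ray("side",308.2,260,.097))
print("pivot",ray("top",*g(161,147),.08))
print("wrench",ray("top",*g(320,435),.005), ray("top",333,293,.005))
print("vase corner",ray("top",420,209,.165),"board",ray("top",398,199,.01))
E
```

```text
[[ 0.5991  0.3059  0.075 ]
 [ 0.6105 -0.3321  0.075 ]
 [ 0.8695 -0.3256  0.075 ]
 [ 0.8572  0.311   0.075 ]]
yaw 0.01788103593783222 0.01927419958481086
mid [ 0.73405882 -0.01018447  0.075     ] foot [ 0.56302042 -0.23327831] lever pivot [ 0.56248402 -0.20328311]
knob [ 0.56403174 -0.23324522  0.13      ] side [ 0.56552462 -0.2352371   0.12      ]
post [ 0.4984277  -0.19136578  0.1       ] side [ 0.49909381 -0.19217211  0.097     ]
pivot [ 0.56446242 -0.20350983  0.08      ]
wrench [ 0.40174827 -0.30371998  0.005     ] [ 0.27875748 -0.1948677   0.005     ]
vase corner [ 0.55605903 -0.45516073  0.165     ] board [ 0.60834388 -0.4309871   0.01      ]
```

>>> {"op": "drive_tool", "data": {"plan": "-1 0.97 -0.48 0 0 0 0;-1 0.97 -0.48 0 0 0 0;-1 0.97 -0.48 0 0 0 0;-1 0.97 -0.48 0 0 0 0;-1 0.97 -0.48 0 0 0 0"}}

```text
time_s: 0.52
tool_pos: [0.2881, -0.5013, 0.2562]
tool_rot: [[0.95, 0.313, 0.002], [0.313, -0.95, 0.002], [0.002, -0.002, -1.0]]
wrist_force: [0.1, -0.4, -0.5]
finger_gap: 1.0
grip_force: 0.0
```

>>> {"op": "drive_tool", "data": {"plan": "-1 0.97 -0.48 0 0 0 0;-1 0.97 -0.48 0 0 0 0;-1 0.97 -0.48 0 0 0 0;-1 0.97 -0.48 0 0 0 0;-1 0.97 -0.48 0 0 0 0"}}

```text
time_s: 0.93
tool_pos: [0.38, -0.412, 0.2562]
tool_rot: [[0.95, 0.311, 0.001], [0.311, -0.95, 0.001], [0.001, -0.001, -1.0]]
wrist_force: [-1.2, -0.5, -0.7]
finger_gap: 1.004
grip_force: 0.0
```

>>> {"op": "drive_tool", "data": {"plan": "-1 0.97 -0.48 0 0 0 0;-1 0.97 -0.48 0 0 0 0;-1 0.97 -0.48 0 0 0 0;-1 0.97 -0.48 0 0 0 0;-1 0.97 -0.48 0 0 0 0"}}

```text
time_s: 1.35
tool_pos: [0.4725, -0.3224, 0.2561]
tool_rot: [[0.951, 0.31, 0.001], [0.31, -0.951, 0.001], [0.001, -0.0, -1.0]]
wrist_force: [-1.2, -1.4, -0.9]
finger_gap: 1.002
grip_force: 0.0
```

>>> {"op": "drive_tool", "data": {"plan": "-1 0.95 -0.47 0 0 0 -0.02;-1 0.95 -0.47 0 0 0 -0.04;-1 0.95 -0.47 0 0 0 -0.06;-1 0.95 -0.47 0 0 0 -0.08;-1 0.95 -0.47 0 0 0 -0.1;-1 0.95 -0.47 0 0 0 -0.12;-1 0.95 -0.47 0 0 0 -0.14;-1 0.95 -0.47 0 0 0 -0.16;-1 0.95 -0.47 0 0 0 -0.18;-1 0.95 -0.47 0 0 0 -0.19"}}

```text
time_s: 2.18
tool_pos: [0.56, -0.2396, 0.2557]
tool_rot: [[0.066, 0.998, -0.002], [0.998, -0.066, -0.002], [-0.002, -0.002, -1.0]]
wrist_force: [0.0, 0.2, 1.1]
finger_gap: 0.996
grip_force: 0.0
```

```bash
cat >> h.py <<'E'
def st():
    from plant import robot
    s=robot.get_state()
    for k in ["time_s","qpos","tool_pos","wrist_force","wrist_torque","finger_gap"]: print(k,np.round(s[k],4).tolist())
    R=np.array(s["tool_rot"]); print("yaw",np.degrees(np.arctan2(R[1,0],R[0,0])),"tilt",R[:2,2])
    return s
def to(s,p):
    print("norm shift",np.round(np.array(s["tool_rot"]).T@(np.array(p)-s["tool_pos"])/.12,4))
E
python3 - <<'E'
from h import *
s=st(); to(s,[.564,-.234,.22])
E
```

```text
time_s 2.1833
qpos [0.5961, 0.6994, -0.4829, 1.6064, 0.3846, 0.9332, -0.0881]
tool_pos [0.56, -0.2396, 0.2557]
wrist_force [0.001, 0.1641, 1.0651]
wrist_torque [-0.0243, -0.0519, -0.0267]
finger_gap 0.9965
yaw 86.23258009419536 tilt [-0.00211643 -0.00229537]
norm shift [0.0494 0.0306 0.2972]
```

>>> {"op": "drive_tool", "data": {"plan": "-1 0.05 0.03 0.2 0 0 -0.02;-1 0.05 0.03 0.2 0 0 -0.04;-1 0.05 0.03 0.2 0 0 -0.06;-1 0.05 0.03 0.2 0 0 -0.08;-1 0.05 0.03 0.2 0 0 -0.1;-1 0.05 0.03 0.2 0 0 -0.12;-1 0.05 0.03 0.2 0 0 -0.14;-1 0.05 0.03 0.2 0 0 -0.16;-1 0.05 0.03 0.2 0 0 -0.18;-1 0.05 0.03 0.2 0 0 -0.18"}}

```text
time_s: 3.02
tool_pos: [0.5641, -0.2337, 0.2313]
tool_rot: [[-0.874, 0.486, -0.002], [0.486, 0.874, -0.002], [0.001, -0.003, -1.0]]
wrist_force: [-0.1, -0.7, 0.1]
finger_gap: 1.004
grip_force: 0.0
```

>>> {"op": "drive_tool", "data": {"plan": "-1 0 0 0 0 0 -0.02;-1 0 0 0 0 0 -0.04;-1 0 0 0 0 0 -0.06;-1 0 0 0 0 0 -0.08;-1 0 0 0 0 0 -0.1;-1 0 0 0 0 0 -0.12;-1 0 0 0 0 0 -0.14;-1 0 0 0 0 0 -0.16;-1 0 0 0 0 0 -0.17;-1 0 0 0 0 0 -0.17"}}

```text
time_s: 3.85
tool_pos: [0.5647, -0.2322, 0.2313]
tool_rot: [[-0.849, -0.529, -0.002], [-0.529, 0.849, -0.001], [0.002, 0.0, -1.0]]
wrist_force: [0.5, 0.6, -0.6]
finger_gap: 1.0
grip_force: 0.0
```

```bash
python3 - <<'E'
from h import *
from plant import cams
import cv2
s=st(); to(s,[.564,-.234,.22])
r=cams.read_camera("wrist"); np.savez("wrist.npz",K=r["intrinsics"],T=r["extrinsics"])
cv2.imwrite("pics/w1.png",r["pixels"][:,:,::-1])
for p in [(.564,-.234,.132),(.564,-.234,.075),(.498,-.192,.1)]: print(proj("wrist",p))
E
```

```text
time_s 3.85
qpos [0.8347, 0.8857, -1.0339, 1.6131, 0.8247, 1.1369, 1.7182]
tool_pos [0.5647, -0.2322, 0.2313]
wrist_force [0.4635, 0.6418, -0.556]
wrist_torque [0.0044, -0.021, -0.0064]
finger_gap 1.0004
yaw -148.07176053558902 tilt [-0.00206428 -0.00116601]
norm shift [ 0.0129 -0.0092  0.0944]
[278.42512947 216.40970241]
[278.75980973 197.63270742]
[369.52778108 162.84270264]
```

View pics/w1.png

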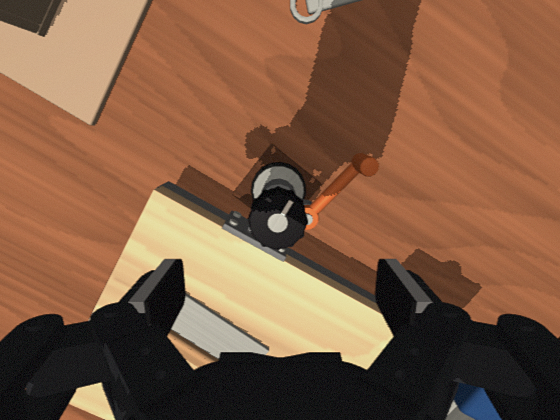

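```bash
python3 - <<'E'
from h import *
print(ray("wrist",278,219,.132)); s=st(); to(s,[.5643,-.2345,.127])
E
```

```text
[ 0.56578946 -0.23324145  0.132     ]
time_s 3.9
qpos [0.8341, 0.8853, -1.0336, 1.6132, 0.8241, 1.1365, 1.7158]
tool_pos [0.5649, -0.2318, 0.2315]
wrist_force [-0.9754, 0.0248, 0.1073]
wrist_torque [-0.0077, 0.0006, -0.0271]
finger_gap 1.0039
yaw -148.1954444360392 tilt [-0.00175539 -0.00099954]
norm shift [ 0.0145 -0.0163  0.8706]
```

>>> {"op": "drive_tool", "data": {"plan": "-1 0.0075 -0.012 0.3 0 0 0;-1 0.0075 -0.012 0.6 0 0 0;-1 0.0075 -0.012 0.87 0 0 0;-1 0.0075 -0.012 0.87 0 0 0;-1 0.0075 -0.012 0.87 0 0 0"}}

```text
time_s: 4.32
tool_pos: [0.5647, -0.232, 0.1268]
tool_rot: [[-0.848, -0.53, -0.004], [-0.53, 0.848, 0.0], [0.003, 0.002, -1.0]]
wrist_force: [-0.0, 0.6, 0.8]
finger_gap: 1.002
grip_force: 0.0
```

```bash
python3 - <<'E'
from h import *
s=st()
E
```

```text
time_s 4.3167
qpos [0.796, 1.0108, -0.9415, 1.6897, 0.969, 0.9817, 1.6118]
tool_pos [0.5647, -0.232, 0.1268]
wrist_force [-0.0192, 0.6141, 0.7928]
wrist_torque [0.0179, -0.0399, 0.0203]
finger_gap 1.0017
yaw -147.98088588014707 tilt [-3.54464162e-03  8.94024194e-06]
```

>>> {"op": "drive_tool", "data": {"plan": "1 0 0 0 0 0 0;1 0 0 0 0 0 0;1 0 0 0 0 0 0;1 0 0 0 0 0 0;1 0 0 0 0 0 0;1 0 0 0 0 0 0;1 0 0 0 0 0 0;1 0 0 0 0 0 0"}}

```text
time_s: 4.98
tool_pos: [0.5679, -0.2324, 0.1304]
tool_rot: [[-0.847, -0.532, 0.005], [-0.532, 0.847, -0.003], [-0.002, -0.005, -1.0]]
wrist_force: [-0.2, -1.7, 6.6]
finger_gap: 0.475
grip_force: 59.8
```

```bash
python3 - <<'E'
from h import *
s=st()
E
```

```text
time_s 4.9833
qpos [0.7963, 1.0066, -0.9451, 1.6868, 0.9714, 0.9817, 1.6128]
tool_pos [0.5679, -0.2324, 0.1304]
wrist_force [-0.2193, -1.7046, 6.6129]
wrist_torque [-0.5265, -0.0517, 0.0226]
finger_gap 0.4752
yaw -147.87196265889054 tilt [ 0.00459576 -0.00291178]
```

>>> {"op": "drive_tool", "data": {"plan": "1 0 0 -0.018 0 0 0.02;1 0 0 -0.016 0 0 0.04;1 0 0 -0.014 0 0 0.06;1 0 0 -0.012 0 0 0.08;1 0 0 -0.01 0 0 0.1;1 0 0 -0.008 0 0 0.12;1 0 0 -0.006 0 0 0.14;1 0 0 -0.004 0 0 0.16"}}

```text
time_s: 5.65
tool_pos: [0.5677, -0.2326, 0.1287]
tool_rot: [[-0.903, 0.43, 0.004], [0.43, 0.903, -0.002], [-0.004, -0.0, -1.0]]
wrist_force: [5.0, -1.6, -8.6]
finger_gap: 0.468
grip_force: 64.8
```

```bash
cat >> h.py <<'E'
def tq(n=8):
    from plant import robot,cams
    a=[]
    for i in range(n):
        s=robot.get_state(); R=np.array(s["tool_rot"])
        a.append([*s["wrist_force"],*s["wrist_torque"],np.degrees(np.arctan2(R[1,0],R[0,0])),s["tool_pos"][2]*1000,s["qpos"][6]])
        cams.read_camera("wrist")
    a=np.array(a); print("first",np.round(a[0],3)); print("mean",np.round(a[1:].mean(0),3)); print("std",np.round(a[1:].std(0),3)); print(np.round(a[:,5],3),s["time_s"])
E
python3 -c "
from h import *
tq()"
```

```text
first [ 5.00800e+00 -1.63600e+00 -8.57100e+00 -8.50000e-01 -8.66000e-01
  4.50000e-02  1.54537e+02  1.28729e+02  7.34000e-01]
mean [ 5.38400e+00 -2.20300e+00 -8.39300e+00 -8.05000e-01 -9.11000e-01
 -3.50000e-02  1.54730e+02  1.28726e+02  7.37000e-01]
std [0.415 0.367 0.663 0.091 0.044 0.028 0.233 0.01  0.004]
[ 0.045 -0.079 -0.029  0.004 -0.012 -0.041 -0.069 -0.022] 6.0
```

>>> {"op": "drive_tool", "data": {"plan": "1 -0.024 0.007 0.014 0 0 0.02;1 -0.024 0.007 0.015 0 0 0.04;1 -0.024 0.007 0.017 0 0 0.06;1 -0.024 0.007 0.019 0 0 0.08;1 -0.024 0.007 0.021 0 0 0.1"}}

```text
time_s: 6.47
tool_pos: [0.568, -0.2326, 0.1274]
tool_rot: [[-0.48, 0.877, -0.002], [0.877, 0.48, -0.002], [-0.001, -0.003, -1.0]]
wrist_force: [-4.3, -0.5, 5.4]
finger_gap: 0.47
grip_force: 66.4
```

```bash
sed -i 's/s\["qpos"\]\[6\]\])/*s["joint_torque"][4:]])/' h.py
python3 -c "
from h import *
np.set_printoptions(suppress=True,linewidth=150)
tq()"
```

```text
first [ -4.333  -0.53    5.375  -0.358   1.052   0.016 118.71  127.356   0.307  -1.352   1.197]
mean [ -4.342  -1.326   7.594  -0.328   1.105  -0.09  119.017 127.343   0.01   -1.678  -0.074]
std [0.579 0.602 0.661 0.088 0.08  0.024 0.268 0.006 0.054 0.114 0.275]
[ 0.016 -0.082 -0.051 -0.128 -0.106 -0.104 -0.068 -0.091] 6.8167
```

```bash
cat > t.py <<'E'
import sys; sys.stdout=open('/dev/null','w') if 0 else sys.stdout
from h import *
from plant import robot,cams
np.set_printoptions(suppress=True,linewidth=150)
a=[]
for i in range(3):
    s=robot.get_state(); R=np.array(s["tool_rot"])
    a.append([s["wrist_torque"][2],np.degrees(np.arctan2(R[1,0],R[0,0]))])
    if i<2: cams.read_camera("wrist")
a=np.array(a); print("Tz",np.round(a[:,0],3),"yaw",np.round(a[:,1],1),"F",np.round(s["wrist_force"],1),"z",round(s["tool_pos"][2]*1e3,2),"j7",round(s["qpos"][6],2),"t",round(s["time_s"],2))
E
```

>>> {"op": "drive_tool", "data": {"plan": "1 0.003 -0.012 -0.004 0 0 0.005;1 0.003 -0.012 -0.004 0 0 0.01;1 0.003 -0.012 -0.003 0 0 0.015;1 0.003 -0.012 -0.003 0 0 0.02"}}

```text
time_s: 7.2
tool_pos: [0.5678, -0.2326, 0.1271]
tool_rot: [[-0.371, 0.929, 0.001], [0.929, 0.371, -0.001], [-0.001, 0.0, -1.0]]
wrist_force: [-2.3, -1.5, 4.4]
finger_gap: 0.47
grip_force: 66.2
```

```bash
python3 t.py
```

```text
Tz [ 0.07  -0.052 -0.075] yaw [111.8 111.7 111.8] F [-1.9 -1.1  6.6] z 127.13 j7 0.13 t 7.3
```

>>> {"op": "drive_tool", "data": {"plan": "1 0 0 0 0 0 0.005;1 0 0 0.001 0 0 0.01;1 0 0 0.0015 0 0 0.015;1 0 0 0.002 0 0 0.02"}}

```text
time_s: 7.63
tool_pos: [0.5678, -0.2326, 0.1269]
tool_rot: [[-0.252, 0.968, 0.001], [0.968, 0.252, -0.001], [-0.001, 0.0, -1.0]]
wrist_force: [-2.3, -1.8, 6.0]
finger_gap: 0.472
grip_force: 66.4
```

```bash
python3 t.py
```

```text
Tz [ 0.06  -0.089 -0.056] yaw [104.6 104.5 104.6] F [-0.3 -1.8  6.6] z 126.88 j7 0.03 t 7.73
```

>>> {"op": "drive_tool", "data": {"plan": "1 0 0 0 0 0 0.005;1 0 0 0.001 0 0 0.01;1 0 0 0.0015 0 0 0.015;1 0 0 0.002 0 0 0.02"}}

```text
time_s: 8.07
tool_pos: [0.5678, -0.2325, 0.1266]
tool_rot: [[-0.129, 0.992, 0.001], [0.992, 0.129, -0.001], [-0.001, 0.0, -1.0]]
wrist_force: [-0.3, -2.6, 6.3]
finger_gap: 0.467
grip_force: 66.4
```

```bash
python3 t.py
```

```text
Tz [ 0.041 -0.035 -0.074] yaw [97.4 97.3 97.4] F [-1.7 -2.8  7. ] z 126.64 j7 -0.07 t 8.17
```

>>> {"op": "drive_tool", "data": {"plan": "1 0 0 0 0 0 0.005;1 0 0 0.001 0 0 0.01;1 0 0 0.0015 0 0 0.015;1 0 0 0.002 0 0 0.02"}}

```text
time_s: 8.5
tool_pos: [0.5678, -0.2326, 0.1264]
tool_rot: [[-0.003, 1.0, 0.001], [1.0, 0.003, -0.001], [-0.001, 0.001, -1.0]]
wrist_force: [-0.6, -1.7, 6.9]
finger_gap: 0.471
grip_force: 66.4
```

```bash
python3 t.py
```

```text
Tz [ 0.08  -0.054 -0.109] yaw [90.2 90.1 90.2] F [-0.9 -1.7  6.4] z 126.38 j7 -0.17 t 8.6
```

>>> {"op": "drive_tool", "data": {"plan": "1 0 0 0 0 0 0.005;1 0 0 0.001 0 0 0.01;1 0 0 0.0015 0 0 0.015;1 0 0 0.002 0 0 0.02"}}

```text
time_s: 8.93
tool_pos: [0.5678, -0.2325, 0.1262]
tool_rot: [[0.122, 0.993, 0.001], [0.993, -0.122, -0.001], [-0.001, 0.001, -1.0]]
wrist_force: [-1.2, -1.1, 7.4]
finger_gap: 0.472
grip_force: 66.4
```

```bash
python3 t.py
```

```text
Tz [ 0.029 -0.093 -0.042] yaw [83.  82.9 83. ] F [-1.5 -0.7  7.7] z 126.14 j7 -0.26 t 9.03
```

>>> {"op": "drive_tool", "data": {"plan": "1 0 0 0 0 0 0.005;1 0 0 0.001 0 0 0.01;1 0 0 0.0015 0 0 0.015;1 0 0 0.002 0 0 0.02"}}

```text
time_s: 9.37
tool_pos: [0.5678, -0.2325, 0.1259]
tool_rot: [[0.245, 0.969, 0.001], [0.969, -0.245, -0.001], [-0.001, 0.001, -1.0]]
wrist_force: [-2.1, -2.0, 6.6]
finger_gap: 0.469
grip_force: 66.4
```

```bash
python3 t.py
```

```text
Tz [ 0.084 -0.083 -0.063] yaw [75.8 75.7 75.8] F [-1.2 -2.4  6.6] z 125.92 j7 -0.36 t 9.47
```

>>> {"op": "drive_tool", "data": {"plan": "1 0 0 0 0 0 0.005;1 0 0 0.001 0 0 0.01;1 0 0 0.0015 0 0 0.015;1 0 0 0.002 0 0 0.02"}}

```text
time_s: 9.8
tool_pos: [0.5678, -0.2325, 0.1257]
tool_rot: [[0.365, 0.931, 0.001], [0.931, -0.365, -0.001], [-0.001, 0.001, -1.0]]
wrist_force: [-0.9, -1.7, 6.4]
finger_gap: 0.469
grip_force: 66.4
```

```bash
python3 t.py
```

```text
Tz [ 0.077 -0.121 -0.127] yaw [68.6 68.5 68.6] F [-0.9 -2.8  7.6] z 125.66 j7 -0.45 t 9.9
```

>>> {"op": "drive_tool", "data": {"plan": "1 0 0 0 0 0 0.005;1 0 0 0.001 0 0 0.01;1 0 0 0.0015 0 0 0.015;1 0 0 0.002 0 0 0.02"}}

```text
time_s: 10.23
tool_pos: [0.5678, -0.2325, 0.1254]
tool_rot: [[0.479, 0.878, 0.001], [0.878, -0.479, -0.001], [-0.0, 0.001, -1.0]]
wrist_force: [-0.9, -1.1, 5.8]
finger_gap: 0.473
grip_force: 66.5
```

```bash
python3 t.py
```

```text
Tz [ 0.03  -0.077 -0.11 ] yaw [61.4 61.3 61.4] F [-2.  -1.7  6.1] z 125.46 j7 -0.54 t 10.33
```

>>> {"op": "drive_tool", "data": {"plan": "1 0 0 0 0 0 0.005;1 0 0 0.001 0 0 0.01;1 0 0 0.0015 0 0 0.015;1 0 0 0.002 0 0 0.02"}}

```text
time_s: 10.67
tool_pos: [0.5678, -0.2325, 0.1252]
tool_rot: [[0.585, 0.811, 0.001], [0.811, -0.585, -0.001], [-0.0, 0.001, -1.0]]
wrist_force: [-1.2, -2.2, 6.5]
finger_gap: 0.471
grip_force: 66.5
```

```bash
python3 t.py
```

```text
Tz [ 0.047 -0.099 -0.077] yaw [54.2 54.1 54.2] F [-1.3 -2.   6.6] z 125.17 j7 -0.63 t 10.77
```

>>> {"op": "drive_tool", "data": {"plan": "1 0 0 0 0 0 0.005;1 0 0 0.001 0 0 0.01;1 0 0 0.0015 0 0 0.015;1 0 0 0.002 0 0 0.02"}}

```text
time_s: 11.1
tool_pos: [0.5678, -0.2325, 0.125]
tool_rot: [[0.682, 0.731, 0.001], [0.731, -0.682, -0.001], [-0.0, 0.001, -1.0]]
wrist_force: [-1.3, -1.5, 7.3]
finger_gap: 0.473
grip_force: 66.5
```

```bash
python3 t.py
```

```text
Tz [ 0.02  -0.042 -0.08 ] yaw [47.  46.9 47. ] F [-1.4 -2.1  7.2] z 124.94 j7 -0.72 t 11.2
```

>>> {"op": "drive_tool", "data": {"plan": "1 0 0 0 0 0 0.005;1 0 0 0.001 0 0 0.01;1 0 0 0.0015 0 0 0.015;1 0 0 0.002 0 0 0.02"}}

```text
time_s: 11.53
tool_pos: [0.5678, -0.2325, 0.1247]
tool_rot: [[0.768, 0.64, 0.001], [0.64, -0.768, -0.001], [0.0, 0.001, -1.0]]
wrist_force: [-1.8, -1.8, 7.0]
finger_gap: 0.471
grip_force: 66.5
```

```bash
python3 t.py
```

```text
Tz [ 0.006 -0.067 -0.101] yaw [39.8 39.7 39.8] F [-1.3 -2.4  6.8] z 124.71 j7 -0.81 t 11.63
```

>>> {"op": "drive_tool", "data": {"plan": "1 0 0 0 0 0 0.005;1 0 0 0.001 0 0 0.01;1 0 0 0.0015 0 0 0.015;1 0 0 0.002 0 0 0.02"}}

```text
time_s: 11.97
tool_pos: [0.5678, -0.2325, 0.1245]
tool_rot: [[0.843, 0.539, 0.001], [0.539, -0.843, -0.001], [0.0, 0.001, -1.0]]
wrist_force: [-2.0, -2.2, 6.9]
finger_gap: 0.469
grip_force: 66.5
```

```bash
python3 t.py
```

```text
Tz [ 0.025 -0.072 -0.056] yaw [32.6 32.5 32.6] F [-0.9 -2.8  7. ] z 124.48 j7 -0.9 t 12.07
```

>>> {"op": "drive_tool", "data": {"plan": "1 0 0 0 0 0 0.005;1 0 0 0.001 0 0 0.01;1 0 0 0.0015 0 0 0.015;1 0 0 0.002 0 0 0.02"}}

```text
time_s: 12.4
tool_pos: [0.5678, -0.2325, 0.1242]
tool_rot: [[0.903, 0.429, 0.001], [0.429, -0.903, -0.001], [0.001, 0.001, -1.0]]
wrist_force: [-2.4, -2.3, 7.4]
finger_gap: 0.471
grip_force: 66.5
```

```bash
python3 t.py
```

```text
Tz [ 0.086 -0.106 -0.113] yaw [25.4 25.3 25.4] F [-1.7 -2.2  8.8] z 124.2 j7 -0.98 t 12.5
```

>>> {"op": "drive_tool", "data": {"plan": "1 0 0 0 0 0 0.005;1 0 0 0.001 0 0 0.01;1 0 0 0.0015 0 0 0.015;1 0 0 0.002 0 0 0.02"}}

```text
time_s: 12.83
tool_pos: [0.5678, -0.2324, 0.124]
tool_rot: [[0.95, 0.312, 0.001], [0.312, -0.95, -0.001], [0.001, 0.001, -1.0]]
wrist_force: [-2.2, -1.6, 7.8]
finger_gap: 0.47
grip_force: 66.5
```

```bash
python3 t.py
```

```text
Tz [-0.058 -0.126 -0.038] yaw [18.2 18.1 18.2] F [-2.3 -2.9  8. ] z 123.98 j7 -1.07 t 12.93
```

>>> {"op": "drive_tool", "data": {"plan": "1 0 0 0 0 0 0.005;1 0 0 0.001 0 0 0.01;1 0 0 0.0015 0 0 0.015;1 0 0 0.002 0 0 0.02"}}

```text
time_s: 13.27
tool_pos: [0.5678, -0.2324, 0.1237]
tool_rot: [[0.982, 0.191, 0.001], [0.191, -0.982, -0.001], [0.001, 0.001, -1.0]]
wrist_force: [-1.7, -2.6, 6.8]
finger_gap: 0.473
grip_force: 66.5
```

```bash
python3 t.py
```

```text
Tz [ 0.02  -0.044 -0.106] yaw [11.  10.9 11. ] F [-3.2 -1.2  7.6] z 123.75 j7 -1.15 t 13.37
```

>>> {"op": "drive_tool", "data": {"plan": "1 0 0 0 0 0 0.005;1 0 0 0.001 0 0 0.01;1 0 0 0.0015 0 0 0.015;1 0 0 0.002 0 0 0.02"}}

```text
time_s: 13.7
tool_pos: [0.5678, -0.2324, 0.1235]
tool_rot: [[0.998, 0.066, 0.001], [0.066, -0.998, -0.001], [0.001, 0.001, -1.0]]
wrist_force: [-1.3, -2.3, 7.0]
finger_gap: 0.467
grip_force: 66.4
```

```bash
python3 t.py
```

```text
Tz [ 0.139 -0.035 -0.118] yaw [3.8 3.7 3.8] F [-2.6 -2.   7.2] z 123.53 j7 -1.24 t 13.8
```

>>> {"op": "drive_tool", "data": {"plan": "1 0 0 0 0 0 0.005;1 0 0 0.001 0 0 0.01;1 0 0 0.0015 0 0 0.015;1 0 0 0.002 0 0 0.02"}}

```text
time_s: 14.13
tool_pos: [0.5678, -0.2324, 0.1233]
tool_rot: [[0.998, -0.059, 0.001], [-0.059, -0.998, -0.001], [0.001, 0.001, -1.0]]
wrist_force: [-2.4, -2.4, 7.0]
finger_gap: 0.474
grip_force: 66.5
```

```bash
python3 t.py
```

```text
Tz [ 0.152 -0.052 -0.083] yaw [-3.4 -3.5 -3.4] F [-2.2 -2.9  5.9] z 123.25 j7 -1.32 t 14.23
```

>>> {"op": "drive_tool", "data": {"plan": "1 0 0 0 0 0 0.004;1 0 0 0.001 0 0 0.008"}}

```text
time_s: 14.4
tool_pos: [0.5678, -0.2324, 0.1232]
tool_rot: [[0.994, -0.109, 0.001], [-0.109, -0.994, -0.001], [0.001, 0.0, -1.0]]
wrist_force: [-3.6, -2.5, 8.2]
finger_gap: 0.472
grip_force: 66.5
```

```bash
python3 t.py
```

```text
Tz [ 0.196 -0.001 -0.046] yaw [-6.2 -6.3 -6.2] F [-2.5 -1.6  8.4] z 123.21 j7 -1.36 t 14.5
```

>>> {"op": "drive_tool", "data": {"plan": "-0.6 0 0 0 0 0 0;-0.6 0 0 0 0 0 0;-0.6 0 0 0 0 0 0;-0.6 0 0 0 0 0 0;-0.6 0 0 0 0 0 0;-0.6 0 0 0 0 0 0;-0.6 0 0 0 0 0 0;-0.6 0 0 0 0 0 0"}}

```text
time_s: 15.17
tool_pos: [0.5676, -0.2319, 0.1222]
tool_rot: [[0.994, -0.108, 0.0], [-0.108, -0.994, 0.0], [0.0, -0.0, -1.0]]
wrist_force: [0.6, 0.2, 0.5]
finger_gap: 0.796
grip_force: 0.0
```

```bash
python3 -c "
from h import *
st()"
```

```text
time_s 15.1667
qpos [0.3092, 0.8488, 0.0064, 1.7141, -0.0088, 0.5786, -1.3578]
tool_pos [0.5676, -0.2319, 0.1222]
wrist_force [0.5694, 0.1656, 0.5152]
wrist_torque [-0.0441, -0.037, -0.0386]
finger_gap 0.796
yaw -6.175789427710957 tilt [9.45459610e-05 4.91178154e-06]
```

>>> {"op": "drive_tool", "data": {"plan": "-0.6 0 0 -0.3 0 0 0;-0.6 0 0 -0.6 0 0 0;-0.6 0 0 -0.75 0 0 0;-0.6 0 0 -0.75 0 0 -0.02;-0.6 -0.1 0 -0.75 0 0 -0.04;-0.6 -0.2 0 -0.75 0 0 -0.06;-0.6 -0.3 0 -0.75 0 0 -0.08;-0.6 -0.4 0 -0.75 0 0 -0.1;-0.6 -0.5 0 -0.75 0 0 -0.12;-0.6 -0.57 0 -0.75 0 0 -0.13"}}

```text
time_s: 16.0
tool_pos: [0.4983, -0.2247, 0.2123]
tool_rot: [[0.756, 0.655, -0.001], [0.655, -0.756, -0.0], [-0.001, -0.001, -1.0]]
wrist_force: [-0.8, 0.1, 0.2]
finger_gap: 0.799
grip_force: 0.0
```

>>> {"op": "drive_tool", "data": {"plan": "1 0 0 0 0 0 -0.02;1 0 0 0 0 0 -0.04;1 0 0 0 0 0 -0.06;1 0 0 0 0 0 -0.08;1 0 0 0 0 0 -0.1;1 0 0 0 0 0 -0.12;1 0 0 0 0 0 -0.12;1 0 0 0 0 0 -0.12"}}

```text
time_s: 16.67
tool_pos: [0.4995, -0.2248, 0.2122]
tool_rot: [[0.111, 0.994, 0.0], [0.994, -0.111, 0.0], [0.0, -0.0, -1.0]]
wrist_force: [0.1, 0.2, -0.9]
finger_gap: 0.001
grip_force: 0.0
```

```bash
python3 - <<'E'
from h import *
from plant import cams
import cv2
s=st()
r=cams.read_camera("wrist"); np.savez("wrist.npz",K=r["intrinsics"],T=r["extrinsics"])
cv2.imwrite("pics/w2.png",r["pixels"][:,:,::-1])
for p in [(.568,-.2325,.125),(.501,-.191,.1),(.5673,-.2025,.08)]: print(proj("wrist",p))
E
```

```text
time_s 16.6667
qpos [0.6091, 0.6758, -0.4499, 1.8386, 0.4232, 0.7232, -0.1882]
tool_pos [0.4995, -0.2248, 0.2122]
wrist_force [0.119, 0.207, -0.8985]
wrist_torque [0.0057, 0.0056, -0.0135]
finger_gap 0.001
yaw 83.61953305243206 tilt [1.02043185e-05 2.59007077e-04]
[381.76001355 224.17961901]
[276.27435592 168.57837187]
[362.25799321 169.99936565]
```

View pics/w2.png

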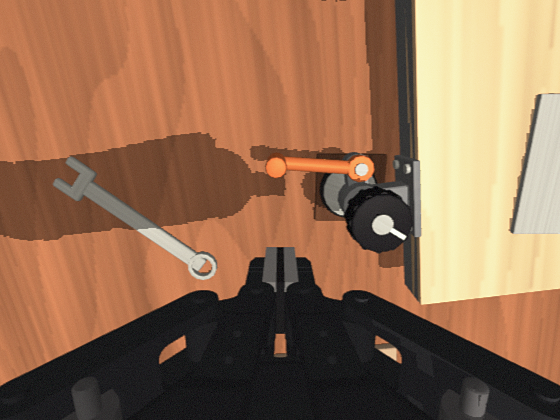

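>>> {"op": "drive_tool", "data": {"plan": "1 0 0 0.3 0 0 0;1 0 0 0.6 0 0 0;1 0 0 0.87 0 0 0;1 0 0 0.87 0 0 0;1 0 0 0.87 0 0 0"}}

```text
time_s: 17.13
tool_pos: [0.4988, -0.2242, 0.1071]
tool_rot: [[0.109, 0.994, -0.003], [0.994, -0.109, 0.0], [0.0, -0.003, -1.0]]
wrist_force: [1.1, -0.2, 0.5]
finger_gap: -0.001
grip_force: 0.0
```

```bash
cat >> h.py <<'E'
def path(ths,off=.019):
    from scipy.spatial.transform import Rotation as Ro
    s=st(); R=np.array(s["tool_rot"])
    for th in ths:
        f=th-.018; t=np.array([np.sin(f),np.cos(f),0]); u=np.array([-np.cos(f),np.sin(f),0])
        p=np.array([.5673,-.2025,s["tool_pos"][2]])+.068*u-off*t
        Rt=np.column_stack([t,np.cross([0,0,-1],t),[0,0,-1]])
        print(round(th,3),np.round(p,4),"shift",np.round(R.T@(p-s["tool_pos"])/.12,3),"turn",np.round(Ro.from_matrix(R.T@Rt).as_rotvec()/2/np.pi,4))
E
python3 -c "
from h import *
path(np.arange(.15,1.3,.1))"
```

```text
time_s 17.1333
qpos [0.5358, 0.8314, -0.3346, 1.9112, 0.5408, 0.492, -0.2907]
tool_pos [0.4988, -0.2242, 0.1071]
wrist_force [1.1268, -0.2235, 0.5091]
wrist_torque [-0.0016, -0.0744, -0.0111]
finger_gap -0.0007
yaw 83.76923132538704 tilt [-0.00325693  0.00046563]
0.15 [ 0.4974 -0.2124  0.1071] shift [ 0.096 -0.022  0.   ] turn [-0.0005 -0.      0.0037]
0.25 [ 0.4968 -0.2054  0.1071] shift [ 0.154 -0.034  0.   ] turn [-0.0005  0.      0.0196]
0.35 [ 0.4968 -0.1983  0.1071] shift [ 0.213 -0.04   0.   ] turn [-0.0005  0.      0.0355]
0.45 [ 0.4976 -0.1913  0.1071] shift [ 0.271 -0.04   0.   ] turn [-0.0005  0.0001  0.0514]
0.55 [ 0.4991 -0.1844  0.1071] shift [ 0.33  -0.034  0.   ] turn [-0.0005  0.0001  0.0674]
0.65 [ 0.5012 -0.1777  0.1071] shift [ 0.388 -0.022  0.   ] turn [-0.0005  0.0001  0.0833]
0.75 [ 0.504  -0.1712  0.1071] shift [ 0.444 -0.005  0.   ] turn [-0.0005  0.0001  0.0992]
0.85 [ 0.5075 -0.165   0.1071] shift [ 0.498  0.018 -0.   ] turn [-0.0005  0.0002  0.1151]
0.95 [ 0.5115 -0.1592  0.1071] shift [ 0.549  0.047 -0.   ] turn [-0.0005  0.0002  0.131 ]
1.05 [ 0.5161 -0.1539  0.1071] shift [ 0.598  0.08  -0.   ] turn [-0.0005  0.0002  0.1469]
1.15 [ 0.5212 -0.149   0.1071] shift [ 0.643  0.118 -0.   ] turn [-0.0005  0.0003  0.1629]
1.25 [ 0.5268 -0.1447  0.1071] shift [ 0.684  0.16  -0.   ] turn [-0.0005  0.0003  0.1788]
```

>>> {"op": "drive_tool", "data": {"plan": "1 0.096 -0.022 0 0 0 0.004;1 0.154 -0.034 0 0 0 0.02;1 0.213 -0.04 0 0 0 0.036;1 0.271 -0.04 0 0 0 0.051;1 0.33 -0.034 0 0 0 0.067;1 0.388 -0.022 0 0 0 0.083;1 0.444 -0.005 0 0 0 0.099;1 0.498 0.018 0 0 0 0.115;1 0.549 0.047 0 0 0 0.131;1 0.598 0.08 0 0 0 0.147"}}

```text
time_s: 17.97
tool_pos: [0.515, -0.1573, 0.11]
tool_rot: [[0.863, 0.505, -0.003], [0.505, -0.863, -0.003], [-0.004, 0.002, -1.0]]
wrist_force: [-5.3, -6.3, -0.4]
finger_gap: 0.002
grip_force: 3.9
```

```bash
python3 - <<'E'
from h import *
from plant import cams
import cv2
path([1.05,1.15,1.2,1.25,1.3])
r=cams.read_camera("wrist"); np.savez("wrist.npz",K=r["intrinsics"],T=r["extrinsics"])
cv2.imwrite("pics/w3.png",r["pixels"][:,:,::-1])
E
```

```text
time_s 17.9667
qpos [0.2576, 0.804, -0.0821, 1.9447, 0.1619, 0.4013, -0.9898]
tool_pos [0.515, -0.1573, 0.11]
wrist_force [-5.3294, -6.2731, -0.3568]
wrist_torque [-1.4411, 1.1489, -0.0308]
finger_gap 0.0019
yaw 30.354440880975393 tilt [-0.00275641 -0.0034279 ]
1.05 [ 0.5161 -0.1539  0.11  ] shift [ 0.022 -0.02  -0.   ] turn [ 0.0002  0.0007 -0.0014]
1.15 [ 0.5212 -0.149   0.11  ] shift [ 0.08  -0.033 -0.   ] turn [0.0003 0.0006 0.0145]
1.2 [ 0.5239 -0.1468  0.11  ] shift [ 0.109 -0.038 -0.001] turn [0.0003 0.0006 0.0224]
1.25 [ 0.5268 -0.1447  0.11  ] shift [ 0.138 -0.041 -0.001] turn [0.0003 0.0006 0.0304]
1.3 [ 0.5297 -0.1427  0.11  ] shift [ 0.167 -0.042 -0.001] turn [0.0003 0.0006 0.0384]
```

View pics/w3.png

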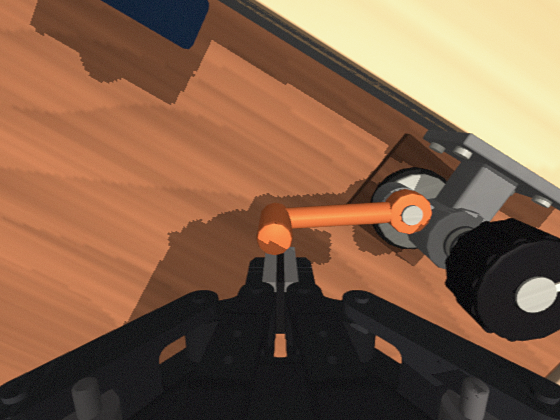

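>>> {"op": "drive_tool", "data": {"plan": "1 0.03 -0.007 0.005 0 0 0.008;1 0.058 -0.013 0.005 0 0 0.016;1 0.087 -0.018 0.005 0 0 0.024;1 0.116 -0.021 0.005 0 0 0.032;1 0.116 -0.021 0.005 0 0 0.032"}}

```text
time_s: 18.43
tool_pos: [0.5243, -0.1477, 0.1096]
tool_rot: [[0.945, 0.326, -0.005], [0.326, -0.945, -0.003], [-0.006, 0.001, -1.0]]
wrist_force: [-7.9, -5.4, 4.8]
finger_gap: 0.0
grip_force: 4.7
```

```bash
python3 - <<'E'
from h import *
from plant import cams
import cv2
path([1.1,1.15,1.2,1.25,1.3])
r=cams.read_camera("wrist"); np.savez("wrist.npz",K=r["intrinsics"],T=r["extrinsics"])
cv2.imwrite("pics/w4.png",r["pixels"][:,:,::-1])
for th in [1,1.1,1.2]:
    f=th-.018; print(th,proj("wrist",[.5673-.068*np.cos(f),-.2025+.068*np.sin(f),.1]))
print(proj("wrist",[.5673,-.2025,.08]))
E
```

```text
time_s 18.4333
qpos [0.209, 0.8101, -0.0355, 1.9249, 0.0736, 0.4127, -1.1219]
tool_pos [0.5243, -0.1477, 0.1096]
wrist_force [-7.883, -5.3688, 4.8054]
wrist_torque [-1.1068, 1.6688, -0.035]
finger_gap 0.0001
yaw 19.01941841187778 tilt [-0.00537279 -0.00282122]
1.1 [ 0.5186 -0.1514  0.1096] shift [-0.055  0.013  0.   ] turn [ 0.0001  0.001  -0.025 ]
1.15 [ 0.5212 -0.149   0.1096] shift [-0.028  0.002  0.   ] turn [ 0.0001  0.001  -0.017 ]
1.2 [ 0.5239 -0.1468  0.1096] shift [-0.    -0.009 -0.   ] turn [ 0.0001  0.001  -0.009 ]
1.25 [ 0.5268 -0.1447  0.1096] shift [ 0.028 -0.017 -0.   ] turn [ 0.0001  0.001  -0.0011]
1.3 [ 0.5297 -0.1427  0.1096] shift [ 0.056 -0.025 -0.   ] turn [0.0002 0.001  0.0069]
1 [279.79340838 268.66598211]
1.1 [276.55199019 254.56005724]
1.2 [274.80667009 239.84117649]
[416.56546276 217.03064163]
```

View pics/w4.png

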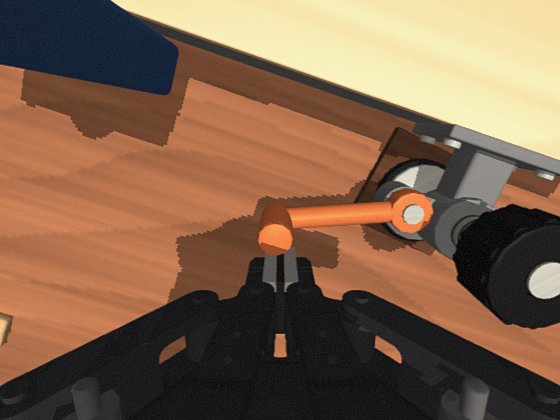

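>>> {"op": "drive_tool", "data": {"plan": "1 0.015 -0.004 0.005 0 0 0.004;1 0.03 -0.008 0.005 0 0 0.007;1 0.04 -0.01 0.005 0 0 0.007;1 0.04 -0.01 0.005 0 0 0.007"}}

```text
time_s: 18.82
tool_pos: [0.5243, -0.1469, 0.1091]
tool_rot: [[0.959, 0.284, -0.013], [0.284, -0.959, -0.004], [-0.014, 0.0, -1.0]]
wrist_force: [-15.1, -8.1, 12.0]
finger_gap: 0.001
grip_force: 8.5
```

```bash
python3 - <<'E'
from h import *
path([1.2,1.25])
E
```

```text
time_s 18.8167
qpos [0.1982, 0.8126, -0.0224, 1.92, 0.0554, 0.4218, -1.1511]
tool_pos [0.5243, -0.1469, 0.1091]
wrist_force [-15.1495, -8.0853, 11.9926]
wrist_torque [-1.745, 3.1183, 0.0325]
finger_gap 0.0008
yaw 16.483679800748867 tilt [-0.01295145 -0.00410524]
1.2 [ 0.5239 -0.1468  0.1091] shift [-0.002 -0.002  0.   ] turn [-0.0001  0.0022 -0.0161]
1.25 [ 0.5268 -0.1447  0.1091] shift [ 0.025 -0.012 -0.   ] turn [-0.      0.0022 -0.0081]
```

>>> {"op": "drive_tool", "data": {"plan": "1 -0.1 0 0 0 0 0;1 -0.3 0 0 0 0 0;1 -0.35 0 -0.2 0 0 0;1 -0.35 0 -0.5 0 0 0;1 -0.35 0 -0.9 0 0 0;1 -0.35 0 -0.9 0 0 0;1 -0.35 0 -0.9 0 0 0"}}

```text
time_s: 19.4
tool_pos: [0.4946, -0.1547, 0.22]
tool_rot: [[0.957, 0.289, 0.011], [0.289, -0.957, -0.001], [0.011, 0.005, -1.0]]
wrist_force: [-0.1, -0.4, -1.4]
finger_gap: 0.002
grip_force: 0.0
```

```bash
python3 - <<'E'
from h import *
from plant import cams
import cv2
w2=cv2.imread("pics/w2.png")[150:300,250:450]
st()
r=cams.read_camera("wrist"); np.savez("wrist.npz",K=r["intrinsics"],T=r["extrinsics"])
im=r["pixels"][:,:,::-1].copy()
c=np.zeros((420,760,3),np.uint8); c[:,:560]=im; c[:150,560:]=w2
cv2.imwrite("pics/w5.png",c)
for p in [(.568,-.2325,.125),(.5673-.068*np.cos(1.182),-.2025+.068*np.sin(1.182),.1),(.5673-.068*np.cos(1.082),-.2025+.068*np.sin(1.082),.1)]: print(proj("wrist",p))
E
```

```text
time_s 19.4
qpos [0.2467, 0.5977, -0.0507, 1.939, 0.0491, 0.5946, -1.1128]
tool_pos [0.4946, -0.1547, 0.22]
wrist_force [-0.1305, -0.4138, -1.3675]
wrist_torque [0.0168, -0.0242, -0.0036]
finger_gap 0.0019
yaw 16.82143211421184 tilt [ 0.01143472 -0.0013546 ]
[423.94006021 153.1773047 ]
[277.72836472 147.93390613]
[279.07046201 157.17685281]
```

View pics/w5.png

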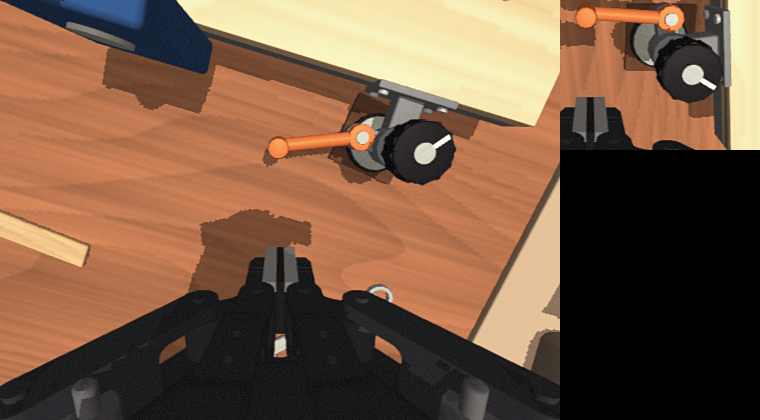

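```bash
python3 -c "
from plant import robot
print(robot.sign_off())"
```

```text
the job is handed in; nothing more can be done
None
```

I screwed the raised right-hand foot down until its sole touched the packer, swung its clamp lever home against the stop, backed the arm off, and handed the job in. I estimate the sole load at 7–11 N from the felt torque, not from a direct measurement; no verdict came back.

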